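# Pack up the overhanging detector box with the plate that just fits

## Robot

A 6-joint arm with a two-finger parallel gripper is mounted at the origin on the work surface. World frame = base frame: x ahead of the robot, y to its left, z up, the work surface at z = 0. Lengths are in mm, angles in rad, forces in N, time in s.
With the tool pointing down it reaches from about 350 to 775 mm from the base axis. Payload 7.3 kg.
Tool frame: the origin (TCP) lies midway between the tips of the shut fingers; the grasp point (between the pads) lies 19 mm behind it (bot.tcp_to_grasp is the distance from the TCP to the grasp point, in mm); z points along the fingers, y is the line along which they close (so a half turn about z gives the same grasp; the last joint's range is limited). The gripper opens to 92 mm and grips with 3 to 60 N. Pads are 19 mm wide; open, the fingers measure 130 mm over their backs; the gripper's body (75 mm by 190 mm) begins 47 mm behind the grasp point.
Start: joints at [-1.264, 0.342, 1.524, -0, 1.275, -0.146], TCP at [229.704, -472.103, 226.741] pointing down, gripper open.
Joint ranges: [-2.53, 2.53], [-0.77, 2.02], [0.04, 2.7], [-1, 4.14], [0.28, 2.66], [-3.11, 3.11]. Speed limits (rad/s): [2.57, 2.57, 3.14, 3.14, 3.14, 3.14].

## Interface

Orientations are given as [roll, pitch, yaw] about the fixed x, y, z axes, in that order (R = Rz(yaw) Ry(pitch) Rx(roll)).
In Python, from plant import bot, viewer gives the robot as it stands. The module is installed in compiled form; this text tells all that it offers.
- The arm moves only by the shell command python3 -m handwheel 'ROWS'. ROWS is text: rows parted by semicolons, each of 7 numbers parted by spaces: the shift along the tool's x, y, z scaled (see below), then the turn, a rotation vector about the tool's x, y, z scaled (see below), then the opening, from -1 (shut) to 1 (fully open), so that 0 is half open. In form: tx ty tz rx ry rz gripper; .... A call has 1 to 8 rows; each row is the pose to reach, as a shift and turn from the pose commanded when the call began, along the tool's axes at that moment, turning the shorter way round; what a row does not reach only later rows make up. The controller multiplies each number of a shift by 10 cm and each number of a turn by pi rad. A row lasts 1/12 s, in which the tool goes at most 41.7 mm and 7.16 degrees, less where a joint would pass 70% of its speed; a pose out of reach is approached as far as the arm can. A call with a number of a shift or a turn outside -1 to 1 is refused whole. A call with a gripper value outside its range is refused whole. The fingers move at their own pace and stop on an object; the grip force is fixed at half the most. Time passes only in rows, so rows that repeat a pose let the fingers close. It gives the time, the measured TCP pose, the force, the opening and the grip force at its end, in the units of the state.
- bot.get_obs(): the state, without advancing time (a new reading comes with each control period).
- viewer.capture(name): name is "side" or "top" or "wrist"; returns a dict with "frame" (480x640x3 uint8, red, green, blue), "fov_y" (degrees; the focal length in pixels is half the picture's height over the tangent of half this angle, whatever the lens; pixels are square), "cx", "cy" (the principal point, pixels), "T" (4x4, takes a point from camera to world coordinates). Camera axes: x right, y down, z forward; pixel columns grow to the right and rows downward; lengths in mm; the calibration is good to about 2 mm. A picture is of the moment at which its call begins. There is no depth.
- bot.close_job(): hands the job in; it is judged then, once.
Trained networks look in a picture, given as the dict that the camera call returned (one of the last four; its "shot" number tells which), for a name from the list of things; names that differ only in an ending like _2 or _b are one class to them, and where a whole thing is asked for, a point or a joint stands for the part that bears it (a point fixed in the world has none). Each returns a list of dicts, best first, with "score" (0 to 1); they miss things now and then, are a little off and sometimes report something else, mostly with a low value. They report only what shows in the picture. A call takes as long as a camera call. They do not tell look-alikes from the thing itself.
- viewer.recognise(target, picture): "centre" ([column, row] in pixels, amid what is visible of it).
- viewer.cut_out(target, picture): "pixels" (480x640 bool, what is visible of it) and "centre" ([column, row] in pixels, amid what is visible of it).
The state is a dict: "time": time; "joint_positions": joint angles; "dq": joint speeds; "tau": joint torques, N m; "tool_pos": TCP position; "tcp_rot": TCP orientation; "contact_force": force on the tool from outside, world axes, zero at the start; "moment": the same for the moment, N m; "grip_width": finger opening in mm; "finger_force": force on a finger pad.
Only numpy, scipy, OpenCV 4.12 (cv2) and the standard library are available. Lean on these libraries where they do the work, as an engineer would, in place of code of your own. Each camera call takes 0.05 s, during which the arm holds its last target. There are 200 camera calls.

## Task

The white box hanging off the side of the instrument has a rubber foot that does not reach the bench. Trying the three aluminium packing plates from the rack, the thinnest before any other, find the thickest one that slides in flat under the foot without being forced, and leave it lying there on the bench with the whole foot above it. Leave the other two plates well clear of the foot, in the rack or on the bench, and do not disturb the other things on the bench.

Things in the scene. Friction and masses are not known exactly. Their poses are not given: they have to be found in the camera images.
- plate_8: aluminium packing plate 8 mm thick, 150 mm long, 60 mm wide, about 0.19 kg (20 percent either way). Origin at its middle; x across the 8 mm thickness, y along the length, z across the width. Starts standing on a long edge in a holder on the rack (z up), lower edge 12 mm and top edge 72 mm above the bench; standing on the bench it is easily toppled by a push near its top
- plate_12: aluminium packing plate 12 mm thick, 150 mm long, 60 mm wide, about 0.29 kg (20 percent either way). Origin at its middle; x across the 12 mm thickness, y along the length, z across the width. Starts standing on a long edge in a holder on the rack (z up), lower edge 12 mm and top edge 72 mm above the bench; standing on the bench it is easily toppled by a push near its top
- plate_16: aluminium packing plate 16 mm thick, 150 mm long, 60 mm wide, about 0.39 kg (20 percent either way). Origin at its middle; x across the 16 mm thickness, y along the length, z across the width. Starts standing on a long edge in a holder on the rack (z up), lower edge 12 mm and top edge 72 mm above the bench; standing on the bench it is easily toppled by a push near its top
- rack: grey rack, fixed: base 220 x 130 x 8 mm with three holders 72 mm apart along its x (-72, 0, +72 mm), one plate in each, in any order, its length along the rack's y. A holder is two ribs 100 mm long with tops 30 mm above the bench: the upper 42 mm of a plate is free on both faces; lift it straight up to clear the ribs. Origin under the middle of the base
- instrument: white and metal instrument, fixed, up to 310 mm high at y below -160 mm; an arm at 125 to 215 mm height carries the overhanging white box. y points out of the instrument through that box to the open bench, x lies level across the box. Origin on the bench straight below the middle of the box's foot
- foot_point (a point): bench point straight below the middle of the foot, a black rubber disc 36 mm across, 12 mm thick, on a stem under the box. The gap from its flat sole to the bench differs each time: 9 to 20 mm, unmeasured, firm, always enough for the 8 mm plate. Raising a plate that lies under the foot until it meets the sole tells how much of the gap is left
- face_point (a point): bench point below the middle of the overhanging box's outer face, 35 mm from foot_point along the instrument's y; plates go in from this side, where the bench is free. The box is 120 mm wide (x), 102 mm deep, 115 mm high; its underside is 32 mm above the sole. Held by one end, the 8 mm plate sags and gives in the fingers: the lift at which it presses the sole with 2 to 3 N is some 3.5 mm more than the gap left
- bottle_a: bystander: clear glass bottle with a blue cap, 68 mm across, 135 mm tall, origin under its base
- bottle_b: bystander: brown glass jar with a blue cap, 56 mm across, 110 mm tall, origin under its base
- tip_box: bystander: pipette-tip box, 80 x 120 x 75 mm, origin under its base
- screwdriver: bystander: screwdriver lying on the bench, 180 mm long
- spirit_level: bystander: aluminium spirit level, 160 x 22 x 36 mm, origin under its base
- tape: bystander: roll of white tape lying flat, 96 mm across, 19 mm high, origin under its middle
Mind the look-alikes: they are no part of the job. Leave any blue or green look-alike of the plate_16 alone.

How it is judged (in metres and radians):
On the way:
1. the thinnest plate (8 mm) has been slid in flat under the foot (y of foot_point in the frame of plate_8 between -0.059 and 0.059 m and z of foot_point in the frame of plate_8 between -0.014 and 0.014 m and angle between plate_8's own y axis and vertical between 1.49 and 1.65 rad and angle between plate_8's own z axis and vertical between 1.49 and 1.65 rad and height (world z) of plate_8 below 0.008 m), for 0.1 s.
At the end, for the whole second after the job is handed in: The thickest plate that goes in (8 or 12 mm: at most 5.6 mm of gap left) lies flat at rest on the bench, foot middle within 14 mm of its centre line, 59 mm of its middle lengthwise. The other two: middles over 85 mm from foot_point, below 75 mm high (((y of foot_point in the frame of plate_8 between -0.059 and 0.059 m and z of foot_point in the frame of plate_8 between -0.014 and 0.014 m and angle between plate_8's own y axis and vertical between 1.49 and 1.65 rad and angle between plate_8's own z axis and vertical between 1.49 and 1.65 rad and height (world z) of plate_8 below 0.008 m and height (world z) of foot_sole below 0.0136 m and horizontal distance between each of plate_12, plate_16 and foot_point above 0.085 m and height (world z) of each of plate_12, plate_16 below 0.075 m) or (y of foot_point in the frame of plate_12 between -0.059 and 0.059 m and z of foot_point in the frame of plate_12 between -0.014 and 0.014 m and angle between plate_12's own y axis and vertical between 1.49 and 1.65 rad and angle between plate_12's own z axis and vertical between 1.49 and 1.65 rad and height (world z) of plate_12 below 0.01 m and height (world z) of foot_sole below 0.0176 m and horizontal distance between each of plate_8, plate_16 and foot_point above 0.085 m and height (world z) of each of plate_8, plate_16 below 0.075 m) or (y of foot_point in the frame of plate_16 between -0.059 and 0.059 m and z of foot_point in the frame of plate_16 between -0.014 and 0.014 m and angle between plate_16's own y axis and vertical between 1.49 and 1.65 rad and angle between plate_16's own z axis and vertical between 1.49 and 1.65 rad and height (world z) of plate_16 below 0.012 m and horizontal distance between each of plate_8, plate_12 and foot_point above 0.085 m and height (world z) of each of plate_8, plate_12 below 0.075 m)) and linear speed of each of plate_8, plate_12, plate_16 below 0.01 m/s); the robot touches nothing.
It fails at once if a thicker plate is put to the foot or instrument while the thinnest has not yet been taken from its place (distance of plate_8 from where it was at the start of the episode below 0.05 m and contact force between any of plate_12, plate_16 and instrument above 0.5 N).
It fails at once if a plate is forced against the foot or instrument with more than 80 N (contact force between any of plate_8, plate_12, plate_16 and instrument above 80 N).
It fails at once if a bystander is moved more than 25 mm (distance of any of bottle_a, bottle_b, tip_box, screwdriver, spirit_level, tape from where it was at the start of the episode above 0.025 m).
It also fails if it takes over 72 s, if anything falls off the work surface, if the arm or the gripper's body presses on something with over 40 N, if the wrist force passes 120 N, or if a joint passes its speed limit or range.

## Working session

There is one attempt and no reset: what is moved stays moved. The work goes in short steps, Python scripts to look and compute and a shell command to move; the robot and the scene stay as the last step left them, time stands still between calls to the robot, and variables do not carry over. Pictures are saved under pics/ and viewed, at most 10 in all, crops included, and the job is handed in when it is done.

```bash
mkdir -p pics; cat > h.py <<'E'
import numpy as np, cv2
from plant import bot, viewer
from scipy.spatial.transform import Rotation as R
def cap(n,f=None):
    p=viewer.capture(n)
    if f: cv2.imwrite('pics/'+f,p['frame'][:,:,::-1])
    return p
def ray(p,uv):
    f=240/np.tan(np.radians(p['fov_y'])/2)
    d=np.array([(uv[0]-p['cx'])/f,(uv[1]-p['cy'])/f,1.]); T=np.array(p['T'])
    return T[:3,3],T[:3,:3]@d
def atz(p,uv,z):
    o,d=ray(p,uv); return o+d*(z-o[2])/d[2]
def proj(p,X):
    T=np.array(p['T']);c=T[:3,:3].T@(np.array(X,float)-T[:3,3]);f=240/np.tan(np.radians(p['fov_y'])/2)
    return np.array([p['cx']+f*c[0]/c[2],p['cy']+f*c[1]/c[2]])
def tri(l):
    A=np.zeros((3,3));b=np.zeros(3)
    for p,uv in l:
        o,d=ray(p,uv);d=d/np.linalg.norm(d);M=np.eye(3)-np.outer(d,d);A+=M;b+=M@o
    return np.linalg.solve(A,b)
E
python3 - <<'E'
from h import *
np.set_printoptions(precision=1,suppress=True)
for n in ['side','top','wrist']:
    p=cap(n,n+'0.png'); print(n,p['fov_y'],np.array(p['T']).round(2).tolist(),p.keys())
    if n!='wrist':
        for t in ['plate_8','plate_16','rack','instrument','foot_point']:
            print(t,[(np.round(d['centre']),round(d['score'],2)) for d in viewer.recognise(t,p)])
print(bot.get_obs())
E
```

```text
side 45.875043834094946 [[-0.75, -0.36, 0.56, -334.65], [-0.67, 0.43, -0.61, 1004.44], [-0.02, -0.83, -0.56, 859.81], [0.0, 0.0, 0.0, 1.0]] dict_keys(['frame', 'fov_y', 'cx', 'cy', 'T', 'shot'])
plate_8 [(array([291., 244.]), 0.96), (array([310., 254.]), 0.68), (array([315., 354.]), 0.68), (array([277., 233.]), 0.64)]
plate_16 [(array([291., 244.]), 0.96), (array([310., 254.]), 0.68), (array([315., 354.]), 0.68), (array([277., 233.]), 0.64)]
rack [(array([311., 277.]), 0.59), (array([327., 157.]), 0.43)]
instrument [(array([420., 121.]), 0.77)]
foot_point [(array([425., 121.]), 0.76)]
top 50.77757200661074 [[0.02, -0.99, 0.16, 325.26], [-1.0, -0.02, 0.0, 117.15], [-0.0, -0.16, -0.99, 1126.47], [0.0, 0.0, 0.0, 1.0]] dict_keys(['frame', 'fov_y', 'cx', 'cy', 'T', 'shot'])
plate_8 [(array([262., 343.]), 0.84), (array([168., 364.]), 0.84), (array([288., 233.]), 0.83), (array([286., 201.]), 0.74)]
plate_16 [(array([262., 343.]), 0.84), (array([168., 364.]), 0.84), (array([288., 233.]), 0.83), (array([286., 201.]), 0.74)]
rack [(array([283., 244.]), 0.88)]
instrument [(array([578., 227.]), 0.94)]
foot_point [(array([577., 227.]), 0.9)]
wrist 71.94778218202764 [[0.44, -0.86, -0.28, 304.9], [-0.9, -0.42, -0.14, -435.79], [0.0, 0.31, -0.95, 385.38], [0.0, 0.0, 0.0, 1.0]] dict_keys(['frame', 'fov_y', 'cx', 'cy', 'T', 'shot'])
{'time': 0.65, 'joint_positions': array([-1.3,  0.3,  1.5, -0. ,  1.3, -0.1]), 'dq': array([ 0., -0.,  0.,  0.,  0., -0.]), 'tau': array([ -0. , -43.1, -24.4,   0.1,   0. ,  -0. ]), 'tool_pos': array([ 229.7, -472.1,  226.7]), 'tcp_rot': array([3.1, 0. , 0.5]), 'contact_force': array([ 0.6, -0.4,  0.3]), 'moment': array([ 0. , -0.1, -0. ]), 'finger_force': 0.0, 'grip_width': 91.68763520095803}
```

View pics/top0.png

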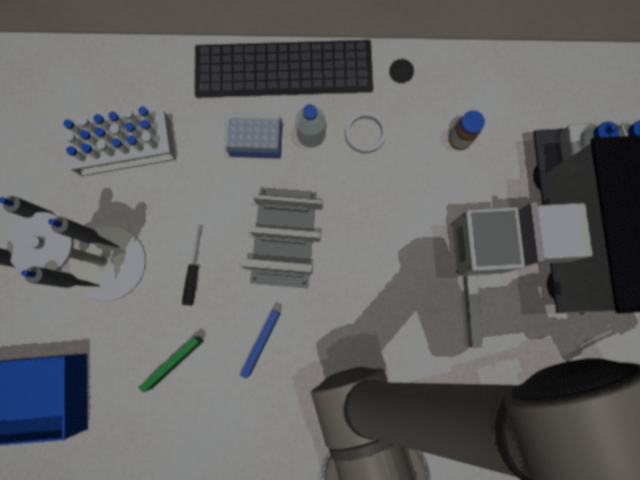

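View pics/side0.png

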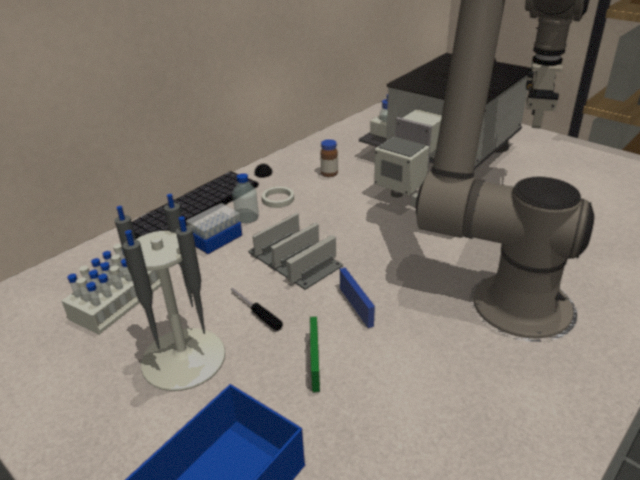

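```bash
python3 - <<'E'
from h import *
np.set_printoptions(precision=1,suppress=True)
ps=cap('side');pt=cap('top')
a=cv2.resize(pt['frame'][180:300,230:340],None,fx=4,fy=4,interpolation=2)[:300*2]
b=cv2.resize(pt['frame'][195:355,440:540],None,fx=3,fy=3,interpolation=2)
c=cv2.resize(ps['frame'][205:295,240:350],None,fx=3.6,fy=3.6,interpolation=2)
d=cv2.resize(ps['frame'][105:225,350:450],None,fx=2.5,fy=2.5,interpolation=2)
im=np.zeros((800,800,3),np.uint8)
im=np.zeros((600,800,3),np.uint8)
a=cv2.resize(a,(330,360));c=cv2.resize(c,(330,240)) 
b=cv2.resize(b,(225,360)) ;d=cv2.resize(d,(200,240))
im[:360,:330]=a;im[360:,:330]=c[:240];im[:360,340:565]=b;im[360:,340:540]=d
cv2.imwrite('pics/z.png',im[:,:,::-1])
for p,n in((pt,'top'),(ps,'side')):
    for d in viewer.cut_out('plate_8',p):
        m=d['pixels'].astype(np.uint8); pts=np.argwhere(m)[:,::-1].astype(np.float32)
        col=p['frame'][d['pixels']].mean(0)
        print(n,np.array(d['centre']),round(d['score'],2),m.sum(),cv2.boxPoints(cv2.minAreaRect(pts)).tolist() ,col)
        if n=='top': print([atz(pt,q,72) for q in cv2.boxPoints(cv2.minAreaRect(pts))])
E
```

```text
top [261.7 344.8] 0.83 735 [[238.81524658203125, 375.4605712890625], [271.86865234375, 307.97650146484375], [281.234130859375, 312.56365966796875], [248.18072509765625, 380.0477294921875]] [ 56.4  72.6 115.7]
[array([218.1, 284.9,  72. ]), array([354.9, 222.5,  72. ]), array([345.9, 202.9,  72. ]), array([209.5, 265.6,  72. ])]
top [284.7 231.4] 0.81 624 [[249.32302856445312, 235.58242797851562], [250.17874145507812, 225.99810791015625], [319.5188293457031, 232.18917846679688], [318.6631164550781, 241.77349853515625]] [106.7 107.1 104.8]
[array([506. , 275.4,  72. ]), array([526.7, 274.4,  72. ]), array([515.9, 127. ,  72. ]), array([495.3, 128.4,  72. ])]
top [169.  365.7] 0.7 960 [[137.3705596923828, 386.2541809082031], [195.51783752441406, 331.9833679199219], [204.26368713378906, 341.3539123535156], [146.1164093017578, 395.6247253417969]] [48.2 87.3 55.6]
[array([193.3, 488.9,  72. ]), array([303.2, 377.7,  72. ]), array([284.7, 358.7,  72. ]), array([175.3, 469.9,  72. ])]
top [277.7 263.1] 0.68 651 [[240.358642578125, 268.69659423828125], [241.220703125, 258.35174560546875], [31
[... 891 characters left out ...]
6.7179718017578], [274.4329833984375, 267.8707275390625]] [105.3 103.1  95.3]
side [358.7 296.4] 0.68 1043 [[329.91204833984375, 274.9840087890625], [345.77203369140625, 264.0040283203125], [383.6080322265625, 318.656005859375], [367.748046875, 329.635986328125]] [50.  57.9 88.1]
side [316.5 351.5] 0.63 654 [[307.6566162109375, 316.1018981933594], [317.333984375, 315.6811218261719], [320.64532470703125, 391.8415222167969], [310.96795654296875, 392.2622985839844]] [47.2 97.5 52.1]
side [274.6 235.5] 0.61 825 [[245.8509063720703, 239.14654541015625], [294.84063720703125, 210.32907104492188], [304.53216552734375, 226.80465698242188], [255.54241943359375, 255.62213134765625]] [104.3 101.9  94.1]
```

View pics/z.png

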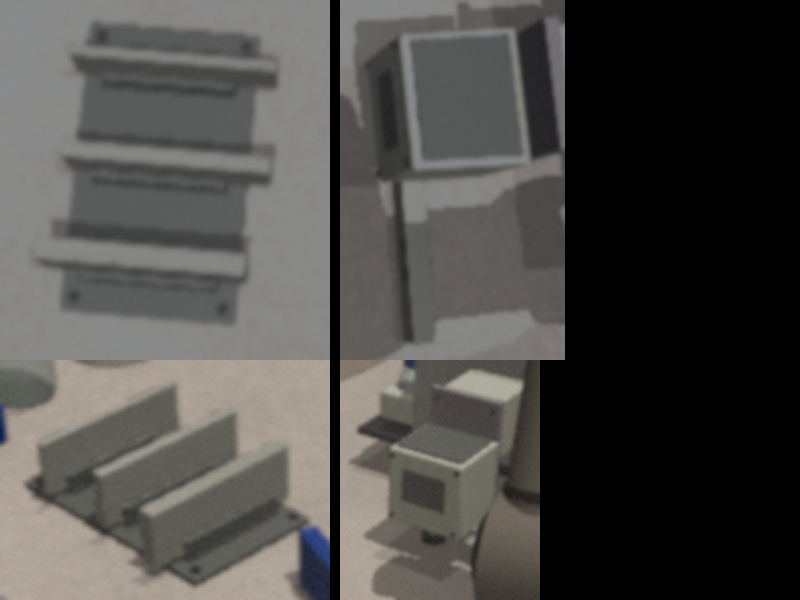

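```bash
python3 - <<'E'
from h import *
np.set_printoptions(precision=1,suppress=True)
ps=cap('side');pt=cap('top')
for a,b in [((466.7,211.9),(375,153)),((472,269.2),(410,156)),((523.1,267),(428.5,143.5)),((518.7,208.3),(395,137.5))]:
    X=tri([(pt,a),(ps,b)]);print(X,proj(pt,X)-a,proj(ps,X)-b, atz(pt,a,160))
print('foot',atz(ps,(396.5,193.5),20))
for t in ['spirit_level','tape','bottle_b','bottle_a','tip_box','screwdriver']:
    r=viewer.recognise(t,pt)
    if r: print(t,r[0]['score'],atz(pt,r[0]['centre'],20))
E
python3 -m handwheel '0 0 -1 0 0 0 1;0 0 -1 0 0 0 1;0 0 -1 0 0 0 1'
```

```text
[ 548.7 -164.2  146.6] [-0.1 -0.1] [0.1 0. ] [ 545.3 -160.6  160. ]
[ 431.2 -163.7  173.9] [0.1 0.2] [-0.1  0. ] [ 433.  -167.6  160. ]
[ 436.8 -260.8  173.7] [0.3 0.4] [-0.3  0. ] [ 439.  -265.7  160. ]
[ 554.1 -264.1  157.3] [0.4 0.4] [-0.4  0. ] [ 554.3 -262.4  160. ]
foot [ 491.8 -198.1   20. ]
spirit_level 0.69 [ 359.  -210.1   20. ]
tape 0.69 [497.3 206.5  20. ]
bottle_b 0.74 [ 768.3 -202.5   20. ]
bottle_a 0.74 [ 768.3 -202.5   20. ]
tip_box 0.56 [749.8 282.8  20. ]
screwdriver 0.72 [ 542.3 -440.3   20. ]
time: 1.5
tool_pos: [230.1, -473.2, 332.0]
tcp_rot: [3.134, 0.001, 0.453]
contact_force: [0.5, -1.2, 0.6]
grip_width: 91.8
finger_force: 0.0
```

```bash
cat >> h.py <<'E'
def plan(*W):
    """world waypoints (x,y,z,yaw) -> tool shift in 10cm units, rz in pi, rows needed"""
    o=bot.get_obs(); P=np.array(o['tool_pos']); M=R.from_euler('xyz',o['tcp_rot'])
    for w in W:
        Q=np.array(w[:3],float); N=R.from_euler('xyz',[np.pi,0,w[3]])
        s=M.inv().apply(Q-P)/100; r=(M.inv()*N).as_rotvec()/np.pi
        print(w,'->',s.round(3),r.round(3),'rows',round(max(np.linalg.norm(s)*100/41.7,np.linalg.norm(r)*180/7.16),1)); P,M=Q,N
E
python3 -c "
from h import *
plan((275,-390,330,.65),(310,-290,330,.9),(370,-190,330,1.15),(420,-100,330,1.4),(460,-10,330,1.5),(500,80,330,1.5),(505,150,300,1.5))"
```

```text
(275, -390, 330, 0.65) -> [ 0.768 -0.552  0.015] [ 0.002  0.001 -0.063] rows 2.3
(310, -290, 330, 0.9) -> [ 0.884 -0.584 -0.   ] [ 0.    0.   -0.08] rows 2.5
(370, -190, 330, 1.15) -> [ 1.156 -0.152 -0.   ] [ 0.    0.   -0.08] rows 2.8
(420, -100, 330, 1.4) -> [1.026 0.089 0.   ] [ 0.    0.   -0.08] rows 2.5
(460, -10, 330, 1.5) -> [0.955 0.241 0.   ] [ 0.     0.    -0.032] rows 2.4
(500, 80, 330, 1.5) -> [0.926 0.335 0.   ] [0. 0. 0.] rows 2.4
(505, 150, 300, 1.5) -> [0.702 0.    0.3  ] [0. 0. 0.] rows 1.8
```

```bash

python3 -m handwheel '.77 -.55 .01 0 0 -.063 1;.77 -.55 .01 0 0 -.063 1;.77 -.55 .01 0 0 -.063 1' >/dev/null
python3 -m handwheel '.88 -.58 0 0 0 -.08 1;.88 -.58 0 0 0 -.08 1;.88 -.58 0 0 0 -.08 1' >/dev/null
python3 -m handwheel '1 -.15 0 0 0 -.08 1;1 -.15 0 0 0 -.08 1;1 -.15 0 0 0 -.08 1' >/dev/null
python3 -m handwheel '1 .09 0 0 0 -.08 1;1 .09 0 0 0 -.08 1;1 .09 0 0 0 -.08 1' >/dev/null
python3 -m handwheel '1 .24 0 0 0 -.032 1;1 .24 0 0 0 -.032 1;1 .24 0 0 0 -.032 1;1 .24 0 0 0 -.032 1'
python3 - <<'E'
from h import *
np.set_printoptions(precision=1,suppress=True)
p=cap('wrist','w1.png')
plan((510,120,300,1.5))
for d in viewer.cut_out('plate_8',p):
    pts=np.argwhere(d['pixels'])[:,::-1].astype(np.float32); print(d['score'],cv2.minAreaRect(pts),atz(p,d['centre'],72))
E
```

```text
time: 2.83
tool_pos: [450.0, -16.1, 325.5]
tcp_rot: [3.141, -0.001, 1.509]
contact_force: [-0.2, 0.1, -0.6]
grip_width: 92.1
finger_force: 0.0
(510, 120, 300, 1.5) -> [1.4 0.5 0.3] [-0.  0.  0.] rows 3.7
0.94 ((292.5, 38.0), (76.0, 17.0), 90.0) [439.4 171.4  72. ]
0.93 ((193.3870849609375, 3.1673851013183594), (60.13203811645508, 20.589765548706055), 23.38521957397461) [349.1 204.4  72. ]
0.74 ((360.6402893066406, 389.7977294921875), (182.10928344726562, 147.39718627929688), 84.9363784790039) [ 502.6 -259.5   72. ]
0.69 ((354.9674987792969, 42.45756912231445), (15.411646842956543, 85.58529663085938), 2.353296995162964) [511.6 160.7  72. ]
0.68 ((416.9437561035156, 42.320438385009766), (19.906389236450195, 87.07611846923828), 6.581944465637207) [576.7 158.   72. ]
0.37 ((261.6519470214844, 321.3457336425781), (24.329294204711914, 87.38031768798828), 83.55839538574219) [ 375. -179.   72.]
```

View pics/w1.png

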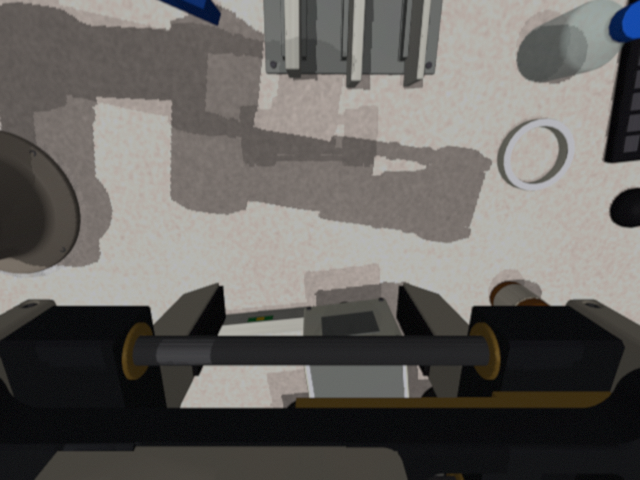

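```bash

python3 -m handwheel '.7 .25 .15 0 0 0 1;.7 .25 .15 0 0 0 1;.7 .25 .15 0 0 0 1' >/dev/null
python3 -m handwheel '.6 .25 .15 0 0 0 1;.6 .25 .15 0 0 0 1;.6 .25 .15 0 0 0 1;.6 .25 .15 0 0 0 1'
python3 - <<'E'
from h import *
np.set_printoptions(precision=1,suppress=True)
p=cap('wrist'); f=p['frame']
cv2.imwrite('pics/w2.png',cv2.resize(f[0:300,120:520],(800,600))[:,:,::-1])
for d in viewer.cut_out('plate_8',p):
    pts=np.argwhere(d['pixels'])[:,::-1].astype(np.float32); print(d['score'],cv2.minAreaRect(pts),atz(p,d['centre'],72))
E
```

```text
time: 3.52
tool_pos: [507.4, 106.3, 295.1]
tcp_rot: [-3.14, 0.001, 1.505]
contact_force: [0.6, -0.9, 0.4]
grip_width: 91.7
finger_force: 0.0
0.96 ((312.4999694824219, 120.99998474121094), (145.99996948242188, 10.999998092651367), 90.0) [515.1 205.1  72. ]
0.89 ((249.75440979003906, 109.19326782226562), (150.10728454589844, 25.17346954345703), 86.3086166381836) [449.3 222.3  72. ]
0.88 ((103.89207458496094, 95.77980041503906), (167.79368591308594, 20.032878875732422), 21.09234046936035) [297.9 244.4  72. ]
0.66 ((374.92803955078125, 118.34611511230469), (16.80754852294922, 147.5139617919922), 3.4238712787628174) [582.2 199.9  72. ]
```

View pics/w2.png

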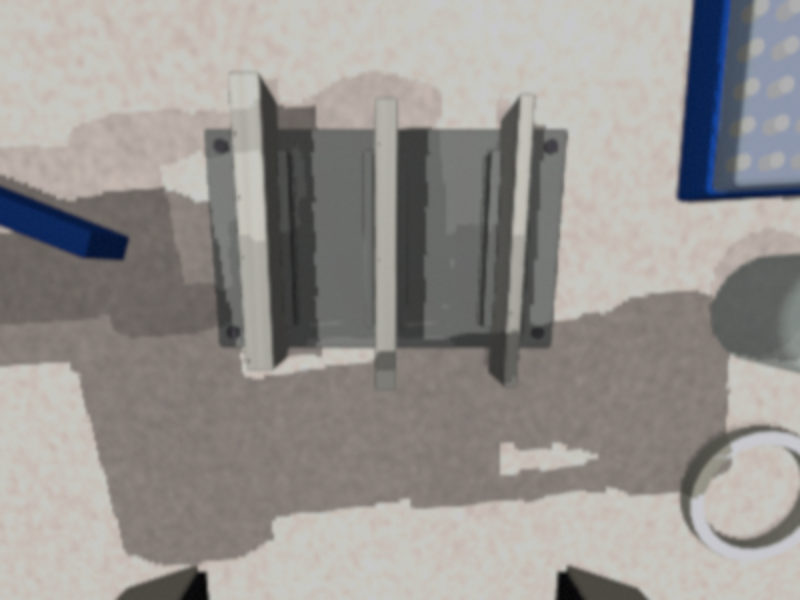

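```bash

python3 - <<'E'
from h import *
np.set_printoptions(precision=1,suppress=True)
p=cap('wrist')
A=atz(p,(383.5,47.5),72);B=atz(p,(375.5,191),72);print(A,B,np.linalg.norm(A-B),np.degrees(np.arctan2(*(A-B)[:2])))
for u in ((376+397)/4+120,): 
    A2=atz(p,(313.5,50),72);B2=atz(p,(313,190),72);print('12',A2,B2)
A3=atz(p,(242.5,37),72);B3=atz(p,(249.5,183),72);print('16',A3,B3)
pt=cap('top')
print(tri([(p,(379.5,119)),(pt,(286.9,202.0))]),tri([(p,(313.2,120)),(pt,(285,232))]),tri([(p,(246,110)),(pt,(277.7,264))]))
E
```

```text
[592.8 269.2  72. ] [583.8 123.   72. ] 146.49006293608315 3.5109030665601755
12 [521.4 271.7  72. ] [511.7 128.9  72. ]
16 [450.5 288.   72. ] [439.5 141.8  72. ]
[611.9 206.2 -52.6] [517.4 203.3  56.4] [446.1 216.2  75.4]
```

```bash

python3 -m handwheel '.3 .8 .6 0 0 0 1;.3 .8 .6 0 0 0 1;.3 .8 .6 0 0 0 1;.3 .8 .6 0 0 0 1'
python3 - <<'E'
from h import *
np.set_printoptions(precision=1,suppress=True)
p=cap('wrist'); f=p['frame']
cv2.imwrite('pics/w3.png',cv2.resize(f[0:300,120:520],(800,600))[:,:,::-1])
for X in ((592.8,269.2,72),(583.8,123,72),(521.4,271.7,72),(511.7,128.9,72)): print(2*(proj(p,X)-[120,0]))
E
```

```text
time: 4.05
tool_pos: [590.1, 131.0, 231.9]
tcp_rot: [-3.137, 0.001, 1.504]
contact_force: [-0.6, -0.4, -0.0]
grip_width: 91.9
finger_force: 0.0
[367.6 138.4]
[370.8 463.9]
[203.2 144.2]
[226.4 461.6]
```

View pics/w3.png

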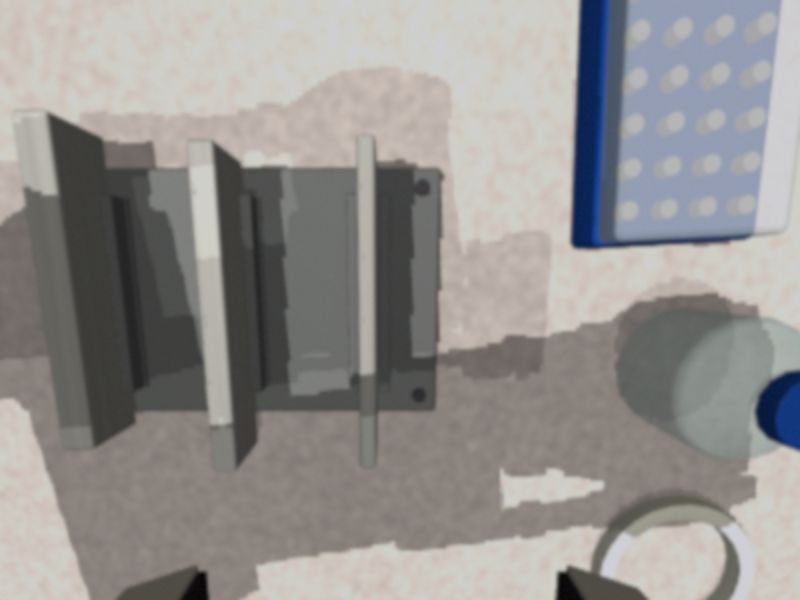

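```bash

python3 - <<'E'
from h import *
np.set_printoptions(precision=1,suppress=True)
pt=cap('top');p=cap('wrist')
print('cap',atz(pt,(309.5,112),133),'tipbox',atz(p,(120+575/2,245/2),0),atz(p,(120+575/2,245/2),75))
for u in ((680,380),(617,370),(740,345)): print(atz(p,(120+u[0]/2,u[1]/2),0))
plan((588,196,45,1.509))
E
```

```text
cap [758.1 151.9 133. ] tipbox [703.4 220.9   0. ] [682.7 219.6  75. ]
[767.6 141.    0. ]
[729.9 149.4   0. ]
[801.1 159.3   0. ]
(588, 196, 45, 1.509) -> [ 0.6 -0.1  1.9] [ 0.  0. -0.] rows 4.9
```

```bash

python3 -m handwheel '.65 -.02 .9 0 0 0 -.1;.65 -.02 .9 0 0 0 -.1;.65 -.02 .9 0 0 0 -.1;.65 -.02 .9 0 0 0 -.1' 
python3 -c "
from h import *
plan((588,196,41,1.509))"
```

```text
time: 4.53
tool_pos: [588.2, 198.5, 142.4]
tcp_rot: [-3.135, 0.001, 1.507]
contact_force: [-1.1, 0.1, -0.3]
grip_width: 69.9
finger_force: 0.0
(588, 196, 41, 1.509) -> [-0.024  0.007  1.014] [-0.002  0.    -0.001] rows 2.4
```

```bash

python3 -m handwheel '-.02 0 .5 0 0 0 -.1;-.02 0 .9 0 0 0 -.1;-.02 0 1 0 0 0 -.1;-.02 0 1 0 0 0 -.1;-.02 0 1 0 0 0 -1;-.02 0 1 0 0 0 -1;-.02 0 1 0 0 0 -1;-.02 0 1 0 0 0 -1' 
python3 -m handwheel '0 0 0 0 0 0 -1;0 0 0 0 0 0 -1;0 0 0 0 0 0 -1;0 0 0 0 0 0 -1' 
python3 -m handwheel '0 0 -.4 0 0 0 -1;0 0 -.8 0 0 0 -1;0 0 -.8 0 0 0 -1;0 0 -.8 0 0 0 -1' 
python3 -c "
from h import *
plan((589,90,110,1.6),(532,0,90,1.63),(510,-5,60,1.63))"
```

```text
time: 5.2
tool_pos: [592.6, 194.9, 48.2]
tcp_rot: [3.138, -0.001, 1.505]
contact_force: [0.5, -0.1, -1.0]
grip_width: 19.6
finger_force: 0.0
time: 5.53
tool_pos: [588.7, 195.1, 46.7]
tcp_rot: [-3.136, 0.001, 1.506]
contact_force: [-9.3, 0.3, 12.3]
grip_width: 8.3
finger_force: 29.9
time: 5.87
tool_pos: [592.8, 195.2, 128.6]
tcp_rot: [3.136, -0.001, 1.505]
contact_force: [-0.6, 0.3, -3.0]
grip_width: 7.7
finger_force: 30.0
(589, 90, 110, 1.6) -> [-1.052  0.03   0.184] [ 0.002 -0.    -0.03 ] rows 2.6
(532, 0, 90, 1.63) -> [-0.883 -0.596  0.2  ] [ 0.    0.   -0.01] rows 2.6
(510, -5, 60, 1.63) -> [-0.037 -0.223  0.3  ] [0. 0. 0.] rows 0.9
```

```bash

python3 -c "
from h import *
plan((545,110,130,1.55),(500,25,130,1.6),(449,-49,110,1.636),(449,-49,45,1.636))"
```

```text
(545, 110, 130, 1.55) -> [-0.881 -0.421 -0.018] [ 0.002 -0.    -0.014] rows 2.3
(500, 25, 130, 1.6) -> [-0.859 -0.432 -0.   ] [ 0.     0.    -0.016] rows 2.3
(449, -49, 110, 1.636) -> [-0.725 -0.531  0.2  ] [ 0.     0.    -0.011] rows 2.2
(449, -49, 45, 1.636) -> [ 0.   -0.    0.65] [0. 0. 0.] rows 1.6
```

```bash

python3 -m handwheel '-.3 -.15 0 0 0 -.014 -1;-.6 -.3 0 0 0 -.014 -1;-.88 -.42 0 0 0 -.014 -1;-.88 -.42 0 0 0 -.014 -1' >/dev/null
python3 -m handwheel '-.4 -.2 0 0 0 -.016 -1;-.86 -.43 0 0 0 -.016 -1;-.86 -.43 0 0 0 -.016 -1' 
python3 -m handwheel '-.72 -.53 .2 0 0 -.011 -1;-.72 -.53 .2 0 0 -.011 -1;-.72 -.53 .2 0 0 -.011 -1;-.72 -.53 .2 0 0 -.011 -1' 
python3 -m handwheel '0 0 .3 0 0 0 -1;0 0 .6 0 0 0 -1;0 0 .65 0 0 0 -1;0 0 .65 0 0 0 -1;0 0 .65 0 0 0 -1' 
python3 -c "
from h import *
plan((449,-49,36,1.636))"
```

```text
time: 6.45
tool_pos: [495.1, 21.8, 124.0]
tcp_rot: [-3.136, 0.001, 1.599]
contact_force: [0.6, 0.2, -2.3]
grip_width: 7.7
finger_force: 30.0
time: 6.78
tool_pos: [445.5, -50.1, 104.3]
tcp_rot: [-3.138, -0.001, 1.63]
contact_force: [0.1, 0.6, -2.0]
grip_width: 7.9
finger_force: 30.0
time: 7.2
tool_pos: [448.5, -48.2, 41.1]
tcp_rot: [-3.142, -0.0, 1.635]
contact_force: [-0.0, 0.6, -1.8]
grip_width: 7.7
finger_force: 30.0
(449, -49, 36, 1.636) -> [-0.008  0.004  0.051] [-0. -0. -0.] rows 0.1
```

```bash

python3 -m handwheel '0 0 .03 0 0 0 -1;0 0 .03 0 0 0 -1;0 0 .05 0 0 0 -1;0 0 .05 0 0 0 -1'
python3 -m handwheel '0 0 .01 0 0 0 -1;0 0 .02 0 0 0 -1;0 0 .02 0 0 0 -1;0 0 .02 0 0 0 -1'
```

```text
time: 7.53
tool_pos: [448.2, -48.8, 36.2]
tcp_rot: [3.141, 0.0, 1.634]
contact_force: [-0.5, -0.1, -1.3]
grip_width: 7.8
finger_force: 30.0
time: 7.87
tool_pos: [448.2, -48.9, 34.8]
tcp_rot: [3.14, 0.0, 1.634]
contact_force: [-3.5, 1.0, 10.2]
grip_width: 7.9
finger_force: 30.0
```

```bash

python3 -m handwheel '0 0 0 0 0 0 1;0 0 0 0 0 0 1;0 0 0 0 0 0 1;0 0 0 0 0 0 1;0 0 0 0 0 0 1;0 0 0 0 0 0 1;0 0 0 0 0 0 1;0 0 0 0 0 0 1'
python3 -m handwheel '0 0 -.1 0 0 0 1;0 0 -.1 0 0 0 1;0 0 -.1 0 0 0 1;0 0 -.1 0 0 0 1;0 0 -.1 0 0 0 1'
python3 -m handwheel '0 .2 0 0 0 0 1;0 .35 0 0 0 0 1;0 .45 0 0 0 0 1;0 .52 0 0 0 0 1;0 .58 0 0 0 0 1;0 .63 0 0 0 0 1;0 .66 0 0 0 0 1;0 .66 0 0 0 0 1'
python3 -m handwheel '0 -.3 -.3 0 0 0 1;0 -.3 -.6 0 0 0 1;0 -.3 -1 0 0 0 1;0 -.3 -1 0 0 0 1;0 -.3 -1 0 0 0 1'
python3 - <<'E'
from h import *
np.set_printoptions(precision=1,suppress=True)
pt=cap('top');p=cap('wrist')
for q in (pt,p):
  for d in viewer.cut_out('plate_8',q):
    pts=np.argwhere(d['pixels'])[:,::-1].astype(np.float32); b=cv2.boxPoints(cv2.minAreaRect(pts))
    print(round(d['score'],2),atz(q,d['centre'],8),[atz(q,c,8)[:2].round() for c in b])
im=np.hstack([cv2.resize(p['frame'],(480,360)),cv2.resize(pt['frame'][180:300,280:387],(320,360))])
cv2.imwrite('pics/w4.png',im[:,:,::-1])
E
```

```text
time: 8.53
tool_pos: [447.9, -48.8, 33.7]
tcp_rot: [-3.142, 0.0, 1.634]
contact_force: [0.3, -0.5, -0.4]
grip_width: 56.8
finger_force: 0.0
time: 8.95
tool_pos: [447.7, -48.7, 43.4]
tcp_rot: [-3.141, -0.0, 1.634]
contact_force: [0.6, 0.5, -0.4]
grip_width: 89.4
finger_force: 0.0
time: 9.62
tool_pos: [514.0, -44.6, 43.6]
tcp_rot: [3.142, 0.0, 1.634]
contact_force: [-0.5, -1.0, -0.9]
grip_width: 92.2
finger_force: 0.0
time: 10.03
tool_pos: [484.7, -46.9, 145.8]
tcp_rot: [3.137, 0.002, 1.634]
contact_force: [-0.2, 0.6, -0.7]
grip_width: 91.9
finger_force: 0.0
0.97 [227.2 448.6   8. ] [array([183., 511.]), array([302., 394.]), array([283., 374.]), array([166., 492.])]
0.87 [526.2 200.6   8. ] [array([519., 285.]), array([541., 284.]), array([527., 127.]), array([506., 129.])]
0.76 [283.5 250.3   8. ] [array([214., 293.]), array([356., 229.]), array([347., 209.]), array([205., 273.])]
0.75 [448.1 220.4   8. ] [array([441., 304.]), array([467., 303.]), array([457., 142.]), array([430., 143.])]
0.72 [484.   4.   8.] [array([511.,  32.]), array([513., -35.]), array([452., -35.]), array([451.,  32.])]
0.68 [513.4 132.4   8. ] [array([504., 136.]), array([520., 137.]), array([521., 128.]), array([505., 126.])]
0.64 [482.5 -34.2   8. ] [array([450.,  28.]), array([509.,  32.]), array([ 524., -118.]), array([ 455., -123.])]
```

View pics/w4.png

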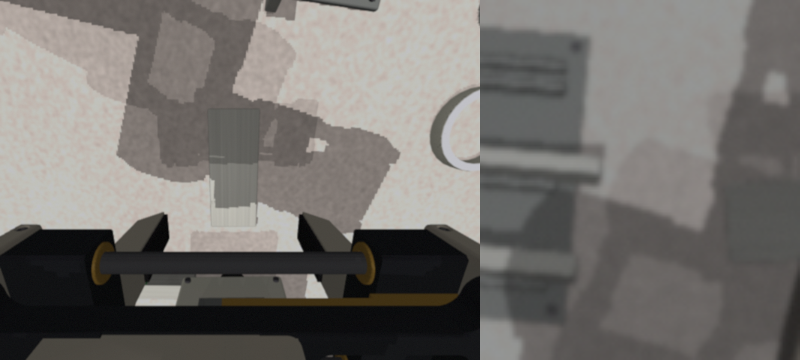

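```bash

python3 -c "
from h import *
plan((480,8,60,1.634),(480,8,6,1.634))"
```

```text
(480, 8, 60, 1.634) -> [0.543 0.008 0.825] [-0.001 -0.    -0.   ] rows 2.4
(480, 8, 6, 1.634) -> [ 0.   -0.    0.54] [0. 0. 0.] rows 1.3
```

```bash

python3 -m handwheel '.54 .01 .82 0 0 0 1;.54 .01 .82 0 0 0 1;.54 .01 .82 0 0 0 1;.54 .01 .82 0 0 0 1;.54 .01 .82 0 0 0 1'
python3 -m handwheel '0 0 .25 0 0 0 1;0 0 .45 0 0 0 1;0 0 .54 0 0 0 1;0 0 .54 0 0 0 1;0 0 .54 0 0 0 1;0 0 .54 0 0 0 1'

```

```text
time: 10.65
tool_pos: [480.6, 7.7, 60.7]
tcp_rot: [-3.139, -0.0, 1.635]
contact_force: [1.0, -1.5, 0.6]
grip_width: 91.8
finger_force: 0.0
time: 11.15
tool_pos: [482.5, 6.9, 9.0]
tcp_rot: [3.139, 0.001, 1.634]
contact_force: [-0.1, -0.1, 0.4]
grip_width: 92.0
finger_force: 0.0
```

```bash

python3 -m handwheel '0 0 .03 0 0 0 1;0 0 .06 0 0 0 1;0 0 .06 0 0 0 1;0 0 .06 0 0 0 1'
python3 -m handwheel '0 0 0 0 0 0 -1;0 0 0 0 0 0 -1;0 0 0 0 0 0 -1;0 0 0 0 0 0 -1;0 0 0 0 0 0 -1;0 0 0 0 0 0 -1;0 0 0 0 0 0 -1'
python3 -c "
from h import *
plan((485.5,-98,3,1.636))"
```

```text
time: 11.48
tool_pos: [481.4, 7.4, 1.8]
tcp_rot: [3.141, 0.0, 1.634]
contact_force: [0.6, 0.3, 0.9]
grip_width: 91.9
finger_force: 0.0
time: 12.07
tool_pos: [481.4, 7.4, 1.7]
tcp_rot: [3.142, 0.0, 1.634]
contact_force: [-0.2, 0.4, 0.5]
grip_width: 59.4
finger_force: 30.0
(485.5, -98, 3, 1.636) -> [-1.055 -0.026 -0.013] [ 0.     0.    -0.001] rows 2.5
```

```bash

python3 -m handwheel '-.1 0 0 0 0 0 -1;-.2 0 0 0 0 0 -1;-.3 0 0 0 0 0 -1;-.4 -.01 0 0 0 0 -1;-.5 -.01 0 0 0 0 -1;-.5 -.01 0 0 0 0 -1'
python3 -m handwheel '-.1 0 0 0 0 0 -1;-.2 0 0 0 0 0 -1;-.3 0 0 0 0 0 -1;-.4 -.01 0 0 0 0 -1;-.5 -.01 0 0 0 0 -1;-.54 -.01 0 0 0 0 -1;-.54 -.01 0 0 0 0 -1;-.54 -.01 0 0 0 0 -1'
python3 -c "
from h import *
for n in ('side','top'):
  p=cap(n,n+'5.png')
  for d in viewer.cut_out('plate_8',p):
    print(n,round(d['score'],2),d['centre'],atz(p,d['centre'],8))"
```

```text
time: 12.57
tool_pos: [483.9, -44.9, 1.7]
tcp_rot: [3.141, 0.001, 1.632]
contact_force: [0.6, -2.2, 0.4]
grip_width: 59.2
finger_force: 30.0
time: 13.23
tool_pos: [486.1, -97.2, 1.7]
tcp_rot: [3.141, 0.001, 1.634]
contact_force: [0.5, -1.3, 0.8]
grip_width: 59.4
finger_force: 30.0
side 0.95 [311.3, 253.4] [491.15247366 170.01316388   8.        ]
side 0.8 [290.6, 242.1] [567.54652541 168.16761172   8.        ]
side 0.72 [375.1, 212.8] [486.0432412  -88.67700275   8.        ]
side 0.67 [358.8, 295.2] [295.02146121 219.16077258   8.        ]
side 0.62 [313.6, 353.4] [249.99831797 420.76159833   8.        ]
top 0.86 [287.5, 230.8] [529.37928791 199.59492451   8.        ]
top 0.62 [260.2, 345.7] [275.13687097 251.50198758   8.        ]
top 0.6 [167.1, 365.7] [229.25728505 450.65403478   8.        ]
top 0.59 [277.2, 265.0] [451.67755871 220.27703434   8.        ]
top 0.43 [408.6, 247.7] [495.76875133 -72.20746479   8.        ]
```

```bash

f(){ tail -n 5 | grep -E 'tool_pos|contact|width' | tr '\n' ' '; echo; }
python3 -m handwheel '0 0 -.02 0 0 0 -1;0 0 -.03 0 0 0 -1;0 0 -.03 0 0 0 -1;0 0 -.03 0 0 0 -1'|f
python3 -m handwheel '0 0 -.01 0 0 0 -1;0 0 -.01 0 0 0 -1;0 0 -.01 0 0 0 -1'|f
python3 -m handwheel '0 0 -.01 0 0 0 -1;0 0 -.01 0 0 0 -1;0 0 -.01 0 0 0 -1'|f
python3 -m handwheel '0 0 -.01 0 0 0 -1;0 0 -.01 0 0 0 -1;0 0 -.01 0 0 0 -1'|f
```

```text
tool_pos: [485.8, -96.2, 4.7] contact_force: [0.0, -0.3, -1.6] grip_width: 59.5 
tool_pos: [486.0, -96.4, 5.7] contact_force: [0.5, -0.5, -2.1] grip_width: 59.4 
tool_pos: [486.0, -96.5, 6.8] contact_force: [-0.3, 0.4, -0.7] grip_width: 59.4 
tool_pos: [486.0, -96.5, 7.8] contact_force: [0.4, 0.2, -2.1] grip_width: 59.4
```

```bash

f(){ tail -n 5 | grep -E 'tool_pos|contact|width' | tr '\n' ' '; echo; }
for i in 1; do python3 -m handwheel '0 0 -.01 0 0 0 -1;0 0 -.01 0 0 0 -1;0 0 -.01 0 0 0 -1'|f
python3 -m handwheel '0 0 -.01 0 0 0 -1;0 0 -.01 0 0 0 -1;0 0 -.01 0 0 0 -1'|f
python3 -m handwheel '0 0 -.01 0 0 0 -1;0 0 -.01 0 0 0 -1;0 0 -.01 0 0 0 -1'|f; done
```

```text
tool_pos: [486.0, -96.5, 8.8] contact_force: [0.1, -1.4, -2.4] grip_width: 59.6 
tool_pos: [486.0, -96.5, 9.8] contact_force: [0.1, 0.3, -2.3] grip_width: 59.6 
tool_pos: [486.0, -96.5, 10.8] contact_force: [-0.7, 1.2, -2.5] grip_width: 59.6
```

```bash

f(){ tail -n 5 | grep -E 'tool_pos|contact|width' | tr '\n' ' '; echo; }
python3 -m handwheel '0 0 -.01 0 0 0 -1;0 0 -.01 0 0 0 -1;0 0 -.01 0 0 0 -1'|f
python3 -m handwheel '0 0 -.01 0 0 0 -1;0 0 -.01 0 0 0 -1;0 0 -.01 0 0 0 -1'|f
python3 -m handwheel '0 0 -.01 0 0 0 -1;0 0 -.01 0 0 0 -1;0 0 -.01 0 0 0 -1'|f
```

```text
tool_pos: [486.0, -96.5, 11.8] contact_force: [-0.6, -0.1, -1.9] grip_width: 59.3 
tool_pos: [485.9, -96.5, 12.7] contact_force: [-0.1, -0.4, -2.5] grip_width: 59.7 
tool_pos: [485.9, -96.4, 13.6] contact_force: [-0.2, 0.7, -3.6] grip_width: 59.5
```

```bash

f(){ tail -n 5 | grep -E 'tool_pos|contact|width' | tr '\n' ' '; echo; }
python3 -m handwheel '0 0 -.01 0 0 0 -1;0 0 -.01 0 0 0 -1;0 0 -.01 0 0 0 -1'|f
python3 -m handwheel '0 0 -.01 0 0 0 -1;0 0 -.01 0 0 0 -1;0 0 -.01 0 0 0 -1'|f
python3 -m handwheel '0 0 -.01 0 0 0 -1;0 0 -.01 0 0 0 -1;0 0 -.01 0 0 0 -1'|f
```

```text
tool_pos: [485.9, -96.5, 14.7] contact_force: [-0.4, 0.2, -5.2] grip_width: 59.6 
tool_pos: [485.9, -96.5, 15.7] contact_force: [-0.4, -1.2, -3.3] grip_width: 59.4 
tool_pos: [485.9, -96.5, 16.7] contact_force: [-0.4, -1.4, -3.2] grip_width: 59.5
```

```bash

python3 -m handwheel '0 0 .05 0 0 0 -1;0 0 .1 0 0 0 -1;0 0 .14 0 0 0 -1;0 0 .15 0 0 0 -1;0 0 .15 0 0 0 -1'
python3 - <<'E'
from h import *
np.set_printoptions(precision=1,suppress=True)
pt=cap('top')
print('tape',atz(pt,(365,133),10),'botb',atz(pt,(472,121),110),'box',atz(pt,(455,240),50))
o=bot.get_obs();x,y,z=o['tool_pos']
plan((482,-47,1.7,1.636),(478.5,8,1.7,1.636),(540,10,1.7,1.58),(600,10,1.7,1.58))
E
```

```text
time: 17.18
tool_pos: [486.3, -96.5, 1.7]
tcp_rot: [3.141, 0.0, 1.634]
contact_force: [-0.2, 1.7, 1.0]
grip_width: 59.3
finger_force: 30.0
tape [762.4  26.5  10. ] botb [ 753.8 -191.7  110. ] box [ 507.9 -165.3   50. ]
(482, -47, 1.7, 1.636) -> [ 0.5 -0.   0. ] [ 0.  0. -0.] rows 1.2
(478.5, 8, 1.7, 1.636) -> [0.6 0.  0. ] [0. 0. 0.] rows 1.3
(540, 10, 1.7, 1.58) -> [-0.   0.6  0. ] [ 0. -0.  0.] rows 1.5
(600, 10, 1.7, 1.58) -> [-0.   0.6  0. ] [0. 0. 0.] rows 1.4
```

```bash

python3 -m handwheel '.1 0 0 0 0 0 -1;.25 0 0 0 0 0 -1;.4 0 0 0 0 0 -1;.6 0 0 0 0 0 -1;.8 0 0 0 0 0 -1;1 0 0 0 0 0 -1;1 0 0 0 0 0 -1'
python3 -m handwheel '.05 .2 0 0 0 0 -1;.1 .4 0 0 0 0 -1;.1 .6 0 0 0 0 -1;.1 .8 0 0 0 0 -1;.1 1 0 0 0 0 -1;.1 1 0 0 0 0 -1' >/dev/null
python3 -m handwheel '0 .1 0 0 0 0 -1;0 .25 0 0 0 0 -1;0 .25 0 0 0 0 -1;0 .25 0 0 0 0 1;0 .25 0 0 0 0 1;0 .25 0 0 0 0 1;0 .25 0 0 0 0 1;0 .25 0 0 0 0 1'
python3 -c "
from h import *
plan((608,10,70,1.6),(560,80,120,1.5),(500,150,120,1.5),(445,213,110,1.497),(445,213,45,1.497))"
```

```text
time: 17.82
tool_pos: [479.0, 6.5, 1.7]
tcp_rot: [-3.141, -0.001, 1.636]
contact_force: [-0.1, 2.2, 1.5]
grip_width: 59.5
finger_force: 30.0
time: 18.98
tool_pos: [603.3, 21.2, 1.7]
tcp_rot: [-3.141, 0.0, 1.634]
contact_force: [-0.3, -1.2, -0.1]
grip_width: 88.0
finger_force: 0.0
(608, 10, 70, 1.6) -> [-0.114  0.04  -0.684] [-0.     0.     0.011] rows 1.7
(560, 80, 120, 1.5) -> [ 0.714 -0.459 -0.5  ] [-0.    -0.     0.032] rows 2.4
(500, 150, 120, 1.5) -> [ 0.656 -0.648 -0.   ] [0. 0. 0.] rows 2.2
(445, 213, 110, 1.497) -> [ 0.59  -0.593  0.1  ] [-0.    -0.     0.001] rows 2.0
(445, 213, 45, 1.497) -> [ 0.   -0.    0.65] [0. 0. 0.] rows 1.6
```

```bash

python3 -m handwheel '0 0 -.4 0 0 0 1;0 0 -.8 0 0 0 1;0 0 -1 0 0 0 1;0 0 -1 0 0 0 1' >/dev/null
python3 -m handwheel '.6 -.5 -.2 0 0 .044 0;.6 -.5 -.2 0 0 .044 0;.6 -.5 -.2 0 0 .044 0;.6 -.5 -.2 0 0 .044 0' >/dev/null
python3 -m handwheel '.7 -.7 0 0 0 0 0;.7 -.7 0 0 0 0 0;.7 -.7 0 0 0 0 0;.7 -.7 0 0 0 0 0'
python3 -c "
from h import *
plan((445,214,122,1.496),(445,214,42,1.496))"
```

```text
time: 19.98
tool_pos: [483.4, 154.5, 120.9]
tcp_rot: [-3.139, 0.0, 1.499]
contact_force: [0.9, -0.5, 0.3]
grip_width: 46.7
finger_force: 0.0
(445, 214, 122, 1.496) -> [ 0.565 -0.426 -0.01 ] [-0.001  0.     0.001] rows 1.7
(445, 214, 42, 1.496) -> [ 0.  -0.   0.8] [0. 0. 0.] rows 1.9
```

```bash

python3 -m handwheel '.57 -.43 0 0 0 0 0;.57 -.43 0 0 0 0 0;.57 -.43 0 0 0 0 0;.57 -.43 0 0 0 0 0;.57 -.43 0 0 0 0 0;.57 -.43 0 0 0 0 0'
python3 - <<'E'
from h import *
p=cap('wrist')
cv2.imwrite('pics/w6.png',p['frame'][:,:,::-1])
E

```

```text
time: 20.48
tool_pos: [448.1, 211.9, 121.4]
tcp_rot: [3.141, 0.0, 1.494]
contact_force: [0.2, -0.3, -0.1]
grip_width: 46.0
finger_force: 0.0
```

View pics/w6.png

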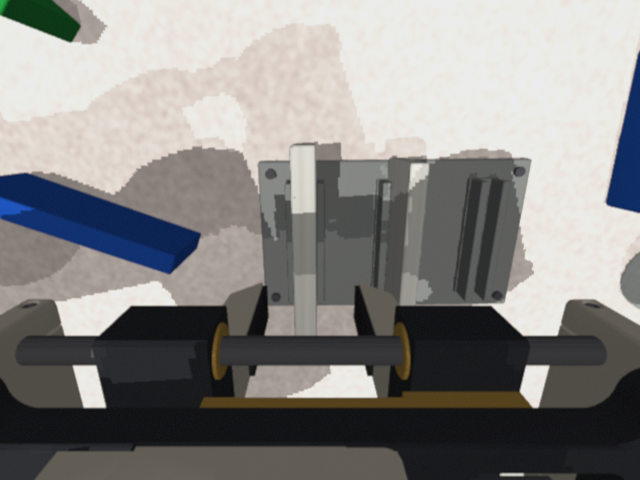

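```bash

python3 -m handwheel '.02 -.03 .3 0 0 0 0;.02 -.03 .6 0 0 0 0;.02 -.03 .78 0 0 0 0;.02 -.03 .78 0 0 0 0;.02 -.03 .78 0 0 0 0;.02 -.03 .78 0 0 0 0'
python3 -m handwheel '0 0 0 0 0 0 -1;0 0 0 0 0 0 -1;0 0 0 0 0 0 -1;0 0 0 0 0 0 -1;0 0 0 0 0 0 -1;0 0 0 0 0 0 -1' 
python3 -m handwheel '0 0 -.2 0 0 0 -1;0 0 -.5 0 0 0 -1;0 0 -.8 0 0 0 -1;0 0 -.8 0 0 0 -1;0 0 -.8 0 0 0 -1' 
python3 -c "
from h import *
plan((455,130,125,1.55),(460,40,125,1.6),(446,-45,110,1.636),(446,-45,45,1.636))"
```

```text
time: 21.03
tool_pos: [445.2, 215.0, 44.6]
tcp_rot: [3.14, -0.0, 1.495]
contact_force: [-0.4, 1.0, -0.5]
grip_width: 46.2
finger_force: 0.0
time: 21.53
tool_pos: [444.1, 215.3, 44.0]
tcp_rot: [3.141, -0.0, 1.496]
contact_force: [-0.4, -0.8, 3.2]
grip_width: 15.6
finger_force: 30.0
time: 21.95
tool_pos: [444.5, 215.4, 124.3]
tcp_rot: [3.139, -0.001, 1.496]
contact_force: [0.1, 0.2, -5.3]
grip_width: 16.0
finger_force: 30.0
(455, 130, 125, 1.55) -> [-0.844  0.168 -0.007] [ 0.001 -0.    -0.017] rows 2.1
(460, 40, 125, 1.6) -> [-0.899  0.069  0.   ] [ 0.     0.    -0.016] rows 2.2
(446, -45, 110, 1.636) -> [-0.846 -0.165  0.15 ] [ 0.     0.    -0.011] rows 2.1
(446, -45, 45, 1.636) -> [ 0.   -0.    0.65] [0. 0. 0.] rows 1.6
```

```bash

python3 -m handwheel '-.3 .05 0 0 0 -.017 -1;-.6 .1 0 0 0 -.017 -1;-.84 .17 0 0 0 -.017 -1;-.84 .17 0 0 0 -.017 -1' >/dev/null
python3 -m handwheel '-.4 .03 0 0 0 -.016 -1;-.9 .07 0 0 0 -.016 -1;-.9 .07 0 0 0 -.016 -1' >/dev/null
python3 -m handwheel '-.4 -.1 .1 0 0 -.011 -1;-.8 -.16 .15 0 0 -.011 -1;-.85 -.19 .15 0 0 -.011 -1;-.85 -.19 .15 0 0 -.011 -1;-.85 -.19 .15 0 0 -.011 -1' 
python3 -m handwheel '0 0 .3 0 0 0 -1;0 0 .6 0 0 0 -1;0 0 .72 0 0 0 -1;0 0 .72 0 0 0 -1;0 0 .72 0 0 0 -1' 

```

```text
time: 22.95
tool_pos: [442.3, -45.2, 107.5]
tcp_rot: [-3.139, -0.001, 1.632]
contact_force: [-0.0, 0.6, -3.3]
grip_width: 15.8
finger_force: 30.0
time: 23.37
tool_pos: [443.0, -44.1, 36.2]
tcp_rot: [-3.14, -0.001, 1.636]
contact_force: [0.6, -0.1, -4.0]
grip_width: 16.1
finger_force: 30.0
```

```bash

f(){ tail -n 5 | grep -E 'tool_pos|contact|width' | tr '\n' ' '; echo; }
python3 -m handwheel '0 0 .02 0 0 0 -1;0 0 .03 0 0 0 -1;0 0 .03 0 0 0 -1'|f
python3 -m handwheel '0 0 .01 0 0 0 -1;0 0 .01 0 0 0 -1;0 0 .01 0 0 0 -1'|f
```

```text
tool_pos: [443.8, -45.3, 34.4] contact_force: [-0.2, -1.0, -3.9] grip_width: 15.8 
tool_pos: [443.3, -45.5, 33.0] contact_force: [0.6, 0.1, -3.7] grip_width: 15.9
```

```bash

f(){ tail -n 5 | grep -E 'tool_pos|contact|width' | tr '\n' ' '; echo; }
python3 -m handwheel '0 0 .01 0 0 0 -1;0 0 .02 0 0 0 -1;0 0 .02 0 0 0 -1'|f
python3 -m handwheel '0 0 0 0 0 0 1;0 0 0 0 0 0 1;0 0 0 0 0 0 1;0 0 0 0 0 0 1;0 0 0 0 0 0 1;0 0 0 0 0 0 1;0 0 0 0 0 0 1;0 0 0 0 0 0 1'|f
python3 -m handwheel '0 0 -.1 0 0 0 1;0 0 -.12 0 0 0 1;0 0 -.12 0 0 0 1;0 0 -.12 0 0 0 1;0 0 -.12 0 0 0 1'|f
python3 -m handwheel '0 .2 0 0 0 0 1;0 .32 0 0 0 0 1;0 .4 0 0 0 0 1;0 .47 0 0 0 0 1;0 .53 0 0 0 0 1;0 .59 0 0 0 0 1;0 .64 0 0 0 0 1;0 .68 0 0 0 0 1'|f
python3 -m handwheel '0 -.3 -.3 0 0 0 1;0 -.3 -.6 0 0 0 1;0 -.3 -1 0 0 0 1;0 -.3 -1 0 0 0 1;0 -.3 -1 0 0 0 1'|f
python3 - <<'E'
from h import *
np.set_printoptions(precision=1,suppress=True)
p=cap('wrist','w7.png')
for d in viewer.cut_out('plate_16',p):
    pts=np.argwhere(d['pixels'])[:,::-1].astype(np.float32); b=cv2.boxPoints(cv2.minAreaRect(pts))
    print(round(d['score'],2),atz(p,d['centre'],16),[atz(p,c,16)[:2].round() for c in b])
E
```

```text
tool_pos: [443.5, -45.5, 32.1] contact_force: [-4.0, 0.5, 12.9] grip_width: 16.1 
tool_pos: [443.2, -45.4, 30.6] contact_force: [-0.2, 0.6, 0.1] grip_width: 64.3 
tool_pos: [443.1, -45.4, 42.5] contact_force: [-0.5, 0.8, -0.2] grip_width: 91.4 
tool_pos: [511.4, -41.1, 42.6] contact_force: [0.6, -0.4, -0.3] grip_width: 91.9 
tool_pos: [482.5, -43.4, 144.8] contact_force: [-0.2, 0.7, -0.2] grip_width: 91.5 
0.95 [480.5 -35.7  16. ] [array([448.,  30.]), array([506.,  34.]), array([ 520., -115.]), array([ 452., -119.])]
0.9 [513.  133.5  16. ] [array([504., 137.]), array([521., 138.]), array([523., 125.]), array([505., 123.])]
0.75 [600.7 -17.2  16. ] [array([577., -99.]), array([568.,  47.]), array([628.,  45.]), array([ 646., -103.])]
```

View pics/w7.png

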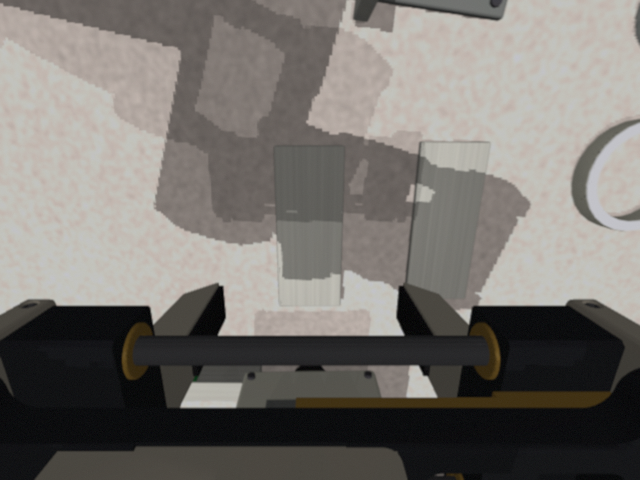

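```bash

f(){ tail -n 5 | grep -E 'tool_pos|contact|width' | tr '\n' ' '; echo; }
python3 -m handwheel '.55 0 .82 0 0 0 1;.55 0 .82 0 0 0 1;.55 0 .82 0 0 0 1;.55 0 .82 0 0 0 1;.55 0 .82 0 0 0 1'|f
python3 -m handwheel '0 0 .25 0 0 0 1;0 0 .45 0 0 0 1;0 0 .56 0 0 0 1;0 0 .56 0 0 0 1;0 0 .56 0 0 0 1;0 0 .56 0 0 0 1'|f

```

```text
tool_pos: [476.7, 12.1, 59.4] contact_force: [-0.3, -1.0, 1.2] grip_width: 91.6 
tool_pos: [478.8, 11.2, 5.9] contact_force: [0.7, -1.0, -0.3] grip_width: 91.7
```

```bash

f(){ tail -n 5 | grep -E 'tool_pos|rot|contact|width' | tr '\n' ' '; echo; }
python3 -m handwheel '0 0 .01 0 0 0 -1;0 0 .01 0 0 0 -1;0 0 .01 0 0 0 -1;0 0 .01 0 0 0 -1;0 0 .01 0 0 0 -1;0 0 .01 0 0 0 -1;0 0 .01 0 0 0 -1'|f
python3 -m handwheel '-.1 0 0 0 0 0 -1;-.2 0 0 0 0 0 -1;-.3 0 0 0 0 0 -1;-.4 0 0 0 0 0 -1;-.5 0 0 0 0 0 -1;-.55 0 0 0 0 0 -1;-.55 0 0 0 0 0 -1'|f
python3 -m handwheel '-.05 0 0 0 0 0 -1;-.1 0 0 0 0 0 -1;-.14 0 0 0 0 0 -1;-.17 0 0 0 0 0 -1;-.17 0 0 0 0 0 -1'|f
```

```text
tool_pos: [477.9, 11.9, 3.9] tcp_rot: [3.141, 0.0, 1.634] contact_force: [0.2, 0.1, 2.4] grip_width: 59.6 
tool_pos: [481.3, -44.1, 3.9] tcp_rot: [3.141, 0.001, 1.633] contact_force: [-1.4, -3.9, 3.7] grip_width: 59.8 
tool_pos: [482.2, -59.7, 3.9] tcp_rot: [3.142, -0.0, 1.634] contact_force: [-0.8, 2.6, 4.7] grip_width: 59.5
```

```bash

f(){ tail -n 5 | grep -E 'tool_pos|rot|contact|width' | tr '\n' ' '; echo; }
python3 -m handwheel '-.05 0 0 0 0 0 -1;-.1 0 0 0 0 0 -1;-.14 0 0 0 0 0 -1;-.17 0 0 0 0 0 -1;-.17 0 0 0 0 0 -1'|f
python3 -m handwheel '-.05 0 0 0 0 0 -1;-.1 0 0 0 0 0 -1;-.15 0 0 0 0 0 -1;-.2 0 0 0 0 0 -1;-.23 0 0 0 0 0 -1;-.23 0 0 0 0 0 -1;-.23 0 0 0 0 0 -1'|f
```

```text
tool_pos: [483.3, -76.6, 3.9] tcp_rot: [3.142, -0.0, 1.634] contact_force: [-1.3, 2.3, 5.5] grip_width: 59.7 
tool_pos: [484.7, -99.6, 3.9] tcp_rot: [-3.142, -0.0, 1.634] contact_force: [-0.9, 1.1, 3.6] grip_width: 59.5
```

```bash

f(){ tail -n 5 | grep -E 'tool_pos|rot|contact|width' | tr '\n' ' '; echo; }
python3 -m handwheel '0 0 0 0 0 0 1;0 0 0 0 0 0 1;0 0 0 0 0 0 1;0 0 0 0 0 0 1;0 0 0 0 0 0 1;0 0 0 0 0 0 1;0 0 0 0 0 0 1'|f
python3 -m handwheel '0 0 -.2 0 0 0 1;.1 0 -.5 0 0 0 1;.3 0 -.9 0 0 0 1;.5 0 -1 0 0 0 1;.5 0 -1 0 0 0 1'|f
python3 -m handwheel '.9 -.3 -.5 0 0 0 1;.9 -.3 -.5 0 0 0 1;.9 -.3 -.5 0 0 0 1;.9 -.3 -.5 0 0 0 1;.9 -.3 -.5 0 0 0 1'|f
python3 - <<'E'
from h import *
np.set_printoptions(precision=1,suppress=True)
p=cap('wrist');ps=cap('side');pt=cap('top')
for n,q in(('w',p),('s',ps),('t',pt)):
  for d in viewer.cut_out('plate_16',q):
    pts=np.argwhere(d['pixels'])[:,::-1].astype(np.float32); b=cv2.boxPoints(cv2.minAreaRect(pts))
    print(n,round(d['score'],2),atz(q,d['centre'],16),[atz(q,c,16)[:2].round() for c in b])
im=np.hstack([cv2.resize(p['frame'],(480,360)),cv2.resize(ps['frame'][120:240,330:437],(320,360))])
im=np.vstack([im,np.hstack([cv2.resize(pt['frame'][180:300,380:580],(400,240)),np.zeros((240,400,3),np.uint8)])])
cv2.imwrite('pics/w8.png',im[:,:,::-1])
E
```

```text
tool_pos: [484.7, -99.9, 3.6] tcp_rot: [-3.141, 0.0, 1.634] contact_force: [0.3, -0.2, -0.1] grip_width: 91.7 
tool_pos: [483.0, -48.0, 107.1] tcp_rot: [3.136, 0.001, 1.636] contact_force: [0.6, 0.2, 0.1] grip_width: 91.5 
tool_pos: [446.0, 38.2, 153.7] tcp_rot: [3.141, 0.001, 1.636] contact_force: [0.9, -0.5, -0.2] grip_width: 92.0 
w 0.86 [ 488.  -127.4   16. ] [array([454., -72.]), array([510., -68.]), array([ 519., -150.]), array([ 459., -154.])]
w 0.83 [521.7 179.1  16. ] [array([503., 126.]), array([513., 229.]), array([541., 226.]), array([533., 122.])]
w 0.64 [598.9  10.7  16. ] [array([570., -44.]), array([567.,  53.]), array([627.,  48.]), array([637., -52.])]
w 0.51 [347.4 210.3  16. ] [array([333., 213.]), array([354., 214.]), array([354., 205.]), array([332., 204.])]
s 0.95 [ 485.3 -136.    16. ] [array([514., -70.]), array([ 525., -263.]), array([ 447., -210.]), array([441., -28.])]
s 0.9 [552.9 179.7  16. ] [array([588., 246.]), array([585.,  55.]), array([502., 103.]), array([511., 282.])]
s 0.78 [241.6 431.7  16. ] [array([330., 353.]), array([316., 340.]), array([171., 489.]), array([182., 501.])]
s 0.67 [593.3  -8.1  16. ] [array([624.,  56.]), array([ 640., -130.]), array([566., -86.]), array([555.,  90.])]
s 0.58 [298.2 231.   16. ] [array([386., 221.]), array([387., 162.]), array([200., 251.]), array([203., 300.])]
s 0.39 [761.7 261.9  16. ] [array([859., 299.]), array([862., 125.]), array([679., 216.]), array([687., 369.])]
t 0.97 [524.7 199.4  16. ] [array([513., 284.]), array([537., 283.]), array([528., 125.]), array([505., 127.])]
t 0.65 [618.5 -38.   16. ] [array([636.,  47.]), array([ 639., -103.]), array([ 599., -102.]), array([597.,  47.])]
t 0.58 [ 483.2 -149.8   16. ] [array([ 515., -123.]), array([ 521., -169.]), array([ 461., -174.]), array([ 455., -128.])]
t 0.57 [274.2 249.4  16. ] [array([215., 294.]), array([354., 229.]), array([344., 209.]), array([205., 274.])]
```

View pics/w8.png

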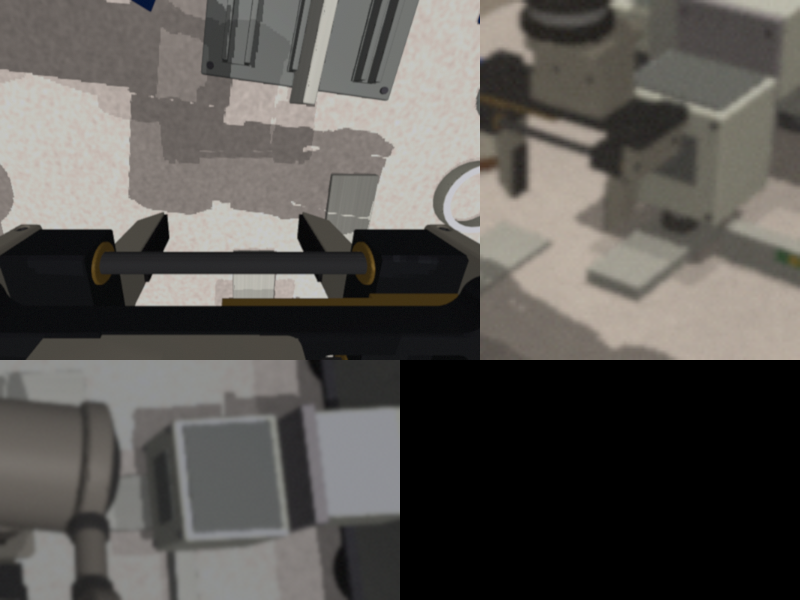

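```bash
python3 - <<'E'
from h import *
np.set_printoptions(precision=1,suppress=True)
p=cap('side')
print(atz(p,(381,215),16),atz(p,(381,219.3),0),atz(p,(366.7,208.5),16), atz(p,(330+(680-480)/3,120+222/3),17))
E
```

```text
[458.6 -79.7  16. ] [460.  -82.3   0. ] [510.7 -81.5  16. ] [ 492.7 -200.3   17. ]
```

```bash
python3 -c "
from plant import bot
print(bot.close_job())"
```

```text
the job is handed in; nothing more can be done
None
```

I tried plate_8 under the foot first. Raising it left about 9 mm of gap, so I went straight to plate_16, which slid in without force. It now lies flat on the bench, with the foot about 45 mm from its middle and within a few mm of its centre line. plate_8 lies clear on the bench, plate_12 is still in the rack, and I've handed the job in; it returned no verdict.

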